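# Slide the shelf board home on its rails

## Robot

A 7-joint arm with a two-finger parallel gripper is mounted at the origin on the work surface. World frame = base frame: x ahead of the robot, y to its left, z up, the work surface at z = 0. Lengths are in m, angles in rad, forces in N, time in s.
With the tool pointing down it reaches from about 0.425 to 0.95 m from the base axis. Payload 4.7 kg.
Tool frame: the origin (TCP) lies midway between the tips of the shut fingers; the grasp point (between the pads) lies 19 mm behind it; z points along the fingers, y is the line along which they close (so a half turn about z gives the same grasp; the last joint's range is limited). The gripper opens to 85 mm and grips with 20 to 120 N. Pads are 22 mm wide; open, the fingers measure 114 mm over their backs; the gripper's body (76 mm by 85 mm) begins 54 mm behind the grasp point. The pads swing forward as they close: fully open they stand 13 mm farther back than shut.
Start: joints at [-1.285, 0.469, -0.049, 1.532, 0.024, 1.141, -0.082], TCP at [0.209, 0.642, 0.231] pointing down, gripper open.
Joint ranges: [-2.59, 2.59], [-0.33, 1.99], [-1.39, 1.29], [0.1, 2.45], [-1.04, 4.18], [0.21, 1.99], [-2.66, 2.66]. Speed limits (rad/s): [2.57, 2.57, 3.14, 3.14, 3.14, 3.14, 3.14].

## Interface

Orientations are given as a 3x3 rotation matrix whose columns are the frame's x, y, z axes.
In Python, from bench import readout, eyes, workorder gives the robot as it stands.
- The arm moves only by the tool move_arm, never from a script. Its argument "targets" is a list of rows, each an object with "slide": the shift along the world's x, y, z in units of 30 mm (1.0 is 30 mm), a list of three; "yaw": the turn about the world's z in degrees. In form: [{"slide": [dx, dy, dz], "yaw": yaw}, ...]. A call has 1 to 12 rows; each row is the pose to reach, as a shift and turn from the pose commanded when the call began; what a row does not reach only later rows make up. A row lasts 1/10 s, in which the tool goes at most 50 mm and 8.59 degrees, less where a joint would pass 70% of its speed; a pose out of reach is approached as far as the arm can. A call with a gripper value outside its range is refused whole. "hand" is the closure, from 0 (fully open) to 1 (shut), set as the call begins (left out, the last holds). The fingers move at their own pace and stop on an object; the grip force is fixed at half the most. Time passes only in rows, so rows that repeat a pose let the fingers close. It gives the time, the measured TCP pose, the force, the opening and the grip force at its end, in the units of the state.
- readout.get_obs(): the state, without advancing time (a new reading comes with each control period).
- eyes.read_camera(name): name is "scene" or "top"; returns the picture (480x640x3 uint8, blue, green, red); there is no depth.
- eyes.calibration(name): a dict with "fx", "fy", "cx", "cy" (pixels), "position" and "orientation" of the camera in the world. Camera axes: x right, y down, z forward; pixel columns grow to the right and rows downward; lengths in m; the calibration is good to about 2 mm. A picture is of the moment at which its call begins. calibration takes no time and is no camera call.
- workorder.finish_job(): hands the job in; it is judged then, once.
The state is a dict: "t": time; "joint_pos": joint angles; "joint_vel": joint speeds; "joint_torque": joint torques, N m; "tcp_pos": TCP position; "orientation": TCP orientation; "contact_force": force on the tool from outside, world axes, zero at the start; "moment": the same for the moment, N m; "grip_width": finger opening in m; "gripper_force": force on a finger pad.
Only numpy, scipy, OpenCV 4.12 (cv2) and the standard library are available. Lean on these libraries where they do the work, as an engineer would, in place of code of your own. Each camera call takes 0.05 s, during which the arm holds its last target. There are 200 camera calls.

## Task

Gently push the plywood shelf board with the orange lip along its rails until you feel it drop down into its locating notches, and stop there without forcing it past them. Only push it: do not lift or tip the board, and leave the can, the mug and the tester where they are. Finish with the hand clear of everything.

Things in the scene. Friction and masses are not known exactly. Their poses are not given: they have to be found in the camera images.
- stand: Blue bench stand fixed to the table, 213 mm wide (its x), 380 mm long (its y, -250 to +130 mm), with two steel rails along y. Origin on the table under the board's home place; z up. The board is to slide along the stand's +y. Rail tops 50 mm high, 64 to 96 mm either side of the middle; guide walls outside them 62 mm high, 2 mm clear of the board each side. Between the rails it is open.
- notches (a point): Point on the stand's middle line at rail-top height, 50 mm above the table: where the board's origin is when home. The notches, marked yellow, 28 mm long, 10 mm deep, lie 70 mm ahead (+y) in the outer halves of the rails and 70 mm behind in the inner halves. Their far walls stop the feet. A 12 mm high cross-bar lies on the table between the rails at each end.
- board: Loose plywood shelf board, 193 (its x) x 180 (its y) x 12 mm, about 0.5 kg. Origin: centre of the slab's underside; axes along the stand's. It rides on four feet 8 mm high, origin 58 mm above the table; once dropped home the slab lies on the rails, origin 50 mm above the table and within 4 mm of point notches along y (play). It starts 70 to 140 mm short of home, on the -y side. Pushing takes 1 to 7 N.
- feet (a point): Centre of the board's feet, at sole height, 8 mm under the slab's underside, below the board's origin. Feet are 20 mm long (y), 10 mm wide: two at y = +70 mm, 88 mm either side of the middle, and two at y = -70 mm, 72 mm either side, so each pair meets only its own notches and the board drops level, 8 mm.
- lip (a point): Middle of the outer (-y) face of the orange lip: the face to push, towards +y. The lip stands flush on the board's -y edge, 90 mm from the board's origin, 150 mm wide, 10 mm thick, its top 40 mm above the slab's underside; this point is 20 mm above the slab's underside. The face continues down over the slab's edge.
- spray: Red spray can, 54 mm across, 120 mm tall, loose, standing on the table beyond the stand's +x side. Origin at the centre of its underside. Leave alone.
- mug: White mug, 76 mm across, 85 mm tall, loose, standing on the table beyond the stand's +x side. Origin at the centre of its underside. Leave alone.
- tester: Black handheld tester, 85 x 150 x 26 mm, lying loose on the table at the stand's -x side. Origin at the centre of its underside. Leave alone.

How it is judged:
By the outcome, as a careful person would: the job done as asked, in the order asked, and still so for the second after the job is handed in, with the robot touching nothing.
It also fails if it takes over 42 s, if anything falls off the work surface, if the arm or the gripper's body presses on something with over 40 N, if the wrist force passes 120 N, or if a joint passes its speed limit or range.

## Working session

There is one attempt and no reset: what is moved stays moved. The work goes in short steps, Python scripts to look and compute and a tool call to move; the robot and the scene stay as the last step left them, time stands still between calls to the robot, and variables do not carry over. Pictures are saved under pics/ and viewed, at most 10 in all, crops included, and the job is handed in when it is done.

Besides the shell and the picture viewer there is one more tool, called after "Call:" in YAML: its name, and indented under it one key for each argument. move_arm: Moves the arm, as the interface text tells. Its arguments: {"type":"object","properties":{"targets":{"type":"array"},"hand":{"type":"number"}},"required":["targets"]}

```bash
mkdir -p pics
python3 - <<'E'
from bench import readout, eyes
import cv2
for n in("scene","top"):
    cv2.imwrite(f"pics/{n}0.png",eyes.read_camera(n)); print(n,eyes.calibration(n))
o=readout.get_obs(); print(o)
E
```

```text
scene {'fx': 437.7074021119896, 'fy': 437.7074021119896, 'cx': 322.4209336681036, 'cy': 247.57971792193285, 'position': array([1.03115454, 0.28304905, 0.49403063]), 'orientation': array([[-0.38715571,  0.58959706, -0.7088623 ],
       [ 0.92194069,  0.25727128, -0.28954595],
       [ 0.01165447, -0.76562836, -0.64317757]])}
top {'fx': 550.6559882634997, 'fy': 550.6559882634997, 'cx': 324.68233573895384, 'cy': 238.25266411805052, 'position': array([0.50177987, 0.06437887, 0.86571883]), 'orientation': array([[-0.01581319, -0.99187349,  0.12624151],
       [-0.99987178,  0.01536808, -0.00449911],
       [ 0.00252245, -0.12629647, -0.99198933]])}
{'t': 0.1, 'joint_pos': array([-1.28490088,  0.4693788 , -0.048607  ,  1.53352761,  0.02407909,
        1.14102739, -0.08228589]), 'joint_vel': array([-0.0014525 , -0.00057486,  0.00016656, -0.00366407,  0.00020644,
        0.00042733,  0.00175257]), 'joint_torque': array([ 6.81081474e-04, -5.11516678e+01, -4.68793628e-02, -2.38390106e+01,
        1.07631146e-02,  4.33701280e-03, -6.73543525e-06]), 'tcp_pos': array([0.20881053, 0.64135293, 0.2303741 ]), 'orientation': array([[-9.50873403e-01,  3.09579572e-01, -5.09258658e-04],
       [ 3.09579989e-01,  9.50871918e-01, -1.68121964e-03],
       [-3.62315002e-05, -1.75628333e-03, -9.99998457e-01]]), 'contact_force': array([ 0.09597679, -0.17614148,  0.33947877]), 'moment': array([ 0.00926781,  0.02055039, -0.00560636]), 'gripper_force': 0.0, 'grip_width': 0.085407409177836}
```

View pics/scene0.png

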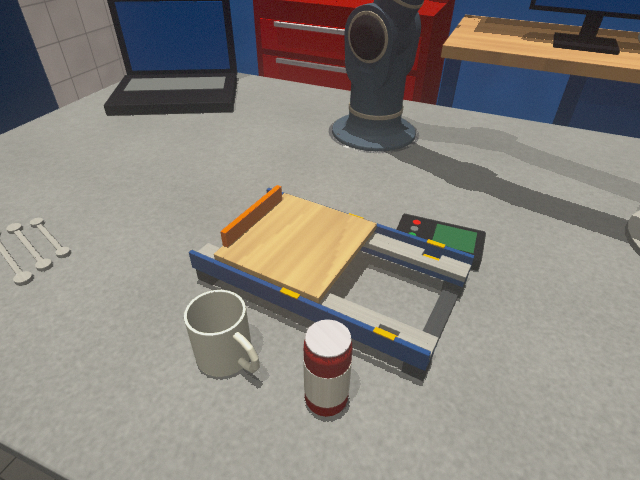

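View pics/top0.png

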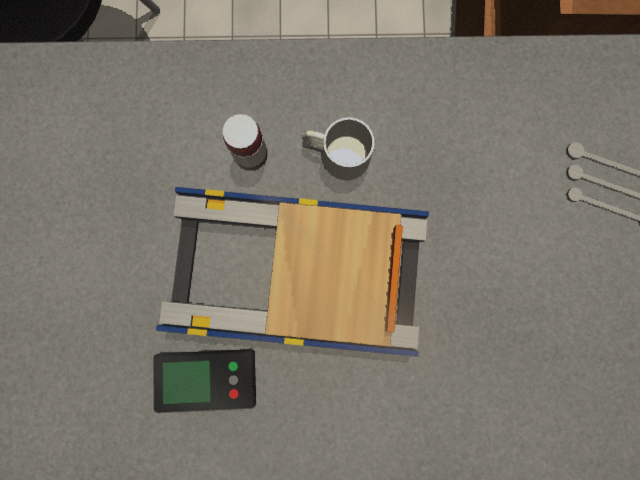

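The scene view shows the stand with its board at the -y end, the lip on the robot-right end, and the mug and can on the far side. In the top view, the lip is at about (395,278). The yellow wall marks are at (215,192), (197,332), (308,202) and (293,342), and the stand's +y points image-left. The tester is near (205,380).

```bash
cat > h.py <<'E'
import numpy as np, cv2
from bench import readout, eyes
def ray(n,p):
    c=eyes.calibration(n); d=c["orientation"]@np.array([(p[0]-c["cx"])/c["fx"],(p[1]-c["cy"])/c["fy"],1]); return c["position"],d
def onz(n,p,z):
    o,d=ray(n,p); return o+d*(z-o[2])/d[2]
def tri(p,q):
    a,d=ray("scene",p); b,e=ray("top",q)
    s=np.linalg.lstsq(np.c_[d,-e],b-a,rcond=None)[0]; P=a+d*s[0];Q=b+e*s[1]; return (P+Q)/2,np.linalg.norm(P-Q)
def blobs(im,lo,hi,mn=15):
    m=cv2.inRange(cv2.cvtColor(im,cv2.COLOR_BGR2HSV),lo,hi)
    n,l,s,c=cv2.connectedComponentsWithStats(m)
    return [(c[i],s[i],np.intp(cv2.boxPoints(cv2.minAreaRect(np.argwhere(l==i)[:,::-1].astype(np.float32))))) for i in range(1,n) if s[i][4]>=mn]
Y=((22,180,120),(32,255,255)); O=((5,190,90),(16,255,255))
E
python3 - <<'E'
from h import *
for n in("scene","top"):
    im=cv2.imread(f"pics/{n}0.png")
    for k,r in(("Y",Y),("O",O)):
        for c,s,b in blobs(im,*r):
            if s[1]>150: print(n,k,c.round(1),s[4],b.tolist(),onz(n,c,.062 if k=="Y" else .098).round(4))
E
```

```text
scene Y [435.7 243. ] 65 [[426, 241], [427, 238], [444, 244], [443, 247]] [0.474  0.2464 0.062 ]
scene Y [430.7 256.6] 35 [[423, 255], [423, 253], [438, 258], [437, 259]] [0.5092 0.2461 0.062 ]
scene Y [289.5 292.5] 99 [[279, 291], [281, 286], [299, 294], [297, 298]] [0.661  0.0843 0.062 ]
scene Y [384.5 333.1] 128 [[372, 331], [375, 325], [396, 335], [394, 340]] [0.6769 0.2238 0.062 ]
scene O [249.8 209.5] 316 [[220, 230], [277, 183], [280, 187], [223, 234]] [ 0.5547 -0.0353  0.098 ]
top Y [214.5 192.7] 97 [[204, 194], [205, 189], [223, 190], [222, 196]] [0.6749 0.2234 0.062 ]
top Y [307.9 201.6] 89 [[298, 203], [299, 198], [317, 200], [316, 205]] [0.6593 0.0848 0.062 ]
top Y [214.8 205.2] 96 [[206, 207], [207, 201], [223, 203], [222, 209]] [0.6559 0.2228 0.062 ]
top Y [200.6 322. ] 146 [[191, 325], [192, 316], [209, 318], [208, 327]] [0.4851 0.2417 0.062 ]
top Y [196.8 331.5] 102 [[187, 333], [188, 327], [206, 329], [205, 335]] [0.4717 0.2469 0.062 ]
top Y [293.8 340.9] 93 [[284, 342], [285, 337], [303, 339], [302, 344]] [0.456  0.1075 0.062 ]
top O [395.4 263.7] 512 [[388, 304], [395, 224], [402, 225], [395, 305]] [ 0.5621 -0.0374  0.098 ]
```

Run:
```python
from h import *
H=np.array([.5655,.1657]); u=np.array([.1125,.9937]); v=np.array([.9937,-.1125])
for n in("scene","top"):
    im=cv2.imread(f"pics/{n}0.png")
    for c,s,b in blobs(im,(3,150,60),(17,255,255),60):
        if s[1]>150:
            print(n,s,b.tolist())
            for p in b:
                for z in(.098,.07):
                    w=onz(n,p,z)[:2]-H; print(z,(w@v).round(4),(w@u).round(4))
```

```text
scene [221 185  60  62 976] [[214, 235], [276, 182], [287, 194], [225, 247]]
0.098 0.0898 -0.2072
0.07 0.0644 -0.2338
0.098 -0.0764 -0.211
0.07 -0.1136 -0.2379
0.098 -0.0545 -0.1746
0.07 -0.0901 -0.1989
0.098 0.1032 -0.1763
0.07 0.0787 -0.2007
top [387 225  15 107 844] [[385, 330], [392, 224], [402, 225], [394, 331]]
0.098 -0.0731 -0.1953
0.07 -0.0739 -0.1985
0.098 0.0749 -0.1929
0.07 0.0796 -0.196
0.098 0.0749 -0.207
0.07 0.0795 -0.2106
0.098 -0.0733 -0.2077
0.07 -0.074 -0.2114
```

The lip's outer face is about 208 mm behind home, so the board has about 118 mm to travel. I'll approach with the fingers open and spread across the lip.

Call:
move_arm:
  hand: 0
  targets:
    - {"slide": [0.5, -1.1, 0], "yaw": -5}
    - {"slide": [1.05, -2.3, 0], "yaw": -10}
    - {"slide": [1.6, -3.5, 0], "yaw": -15}
    - {"slide": [2.15, -4.7, 0], "yaw": -20}
    - {"slide": [2.7, -5.9, 0], "yaw": -25}
    - {"slide": [3.25, -7.1, 0], "yaw": -30}
    - {"slide": [3.8, -8.3, 0], "yaw": -35}
    - {"slide": [4.35, -9.5, 0], "yaw": -40}
    - {"slide": [4.9, -10.7, 0], "yaw": -45}
    - {"slide": [5.45, -11.9, 0], "yaw": -50}
    - {"slide": [6.0, -13.1, 0], "yaw": -55}
    - {"slide": [6.5, -14.3, 0], "yaw": -60}

```text
t: 1.3
tcp_pos: [0.4042, 0.2111, 0.2312]
orientation: [[-0.204, 0.979, -0.0], [0.979, 0.204, 0.0], [0.0, -0.0, -1.0]]
contact_force: [1.0, -0.3, 0.0]
grip_width: 0.0854
gripper_force: 0.0
```

Call:
move_arm:
  targets:
    - {"slide": [0.5, -1.1, 0], "yaw": -3}
    - {"slide": [1.05, -2.3, 0], "yaw": -6}
    - {"slide": [1.6, -3.5, 0], "yaw": -9}
    - {"slide": [2.15, -4.7, 0], "yaw": -12}
    - {"slide": [2.7, -5.9, 0], "yaw": -15}
    - {"slide": [3.25, -7.1, 0], "yaw": -17}
    - {"slide": [3.8, -8.3, 0], "yaw": -18.5}
    - {"slide": [4.2, -9.2, 0], "yaw": -18.5}
    - {"slide": [4.45, -9.8, 0], "yaw": -18.5}
    - {"slide": [4.45, -9.8, 0], "yaw": -18.5}
    - {"slide": [4.45, -9.8, 0], "yaw": -18.5}

```text
t: 2.4
tcp_pos: [0.537, -0.0808, 0.2308]
orientation: [[0.114, 0.993, -0.001], [0.993, -0.114, 0.0], [0.0, -0.001, -1.0]]
contact_force: [0.1, 1.4, -0.3]
grip_width: 0.0855
gripper_force: 0.0
```

Run:
```python
from h import *
o=readout.get_obs(); R=o["orientation"]
w=o["tcp_pos"][:2]-[.5655,.1657]
print(o["t"],o["tcp_pos"],R.round(4).tolist(),o["contact_force"],w@[.9937,-.1125],w@[.1125,.9937],o["joint_pos"])
```

```text
2.4 [ 0.53698912 -0.08077772  0.23084713] [[0.1143, 0.9935, -0.0012], [0.9935, -0.1143, 0.0005], [0.0003, -0.0012, -1.0]] [ 0.07818419  1.4451244  -0.32964057] -0.0006025216978580161 -0.24813238659318276 [-0.40513431  0.27801584  0.586923    1.87468372 -0.17728014  1.04176867
  0.13974002]
```

Call:
move_arm:
  targets:
    - {"slide": [0, 0, -1], "yaw": 0}
    - {"slide": [0, 0, -2], "yaw": 0}
    - {"slide": [0, 0, -3], "yaw": 0}
    - {"slide": [0, 0, -4], "yaw": 0}
    - {"slide": [0, 0, -5], "yaw": 0}
    - {"slide": [0, 0, -5.6], "yaw": 0}
    - {"slide": [0, 0, -6], "yaw": 0}
    - {"slide": [0, 0, -6], "yaw": 0}
    - {"slide": [0, 0, -6], "yaw": 0}

```text
t: 3.3
tcp_pos: [0.5379, -0.0806, 0.0519]
orientation: [[0.113, 0.994, 0.001], [0.994, -0.113, 0.0], [0.0, 0.001, -1.0]]
contact_force: [-0.9, -0.7, -0.3]
grip_width: 0.0851
gripper_force: 0.0
```

Run:
```python
from h import *
cv2.imwrite("pics/s1.png",eyes.read_camera("scene"))
o=readout.get_obs();print(o["contact_force"],o["tcp_pos"])
```

```text
[-0.64803907 -0.4316909   0.5738798 ] [ 0.53824475 -0.0808338   0.05235126]
```

View pics/s1.png

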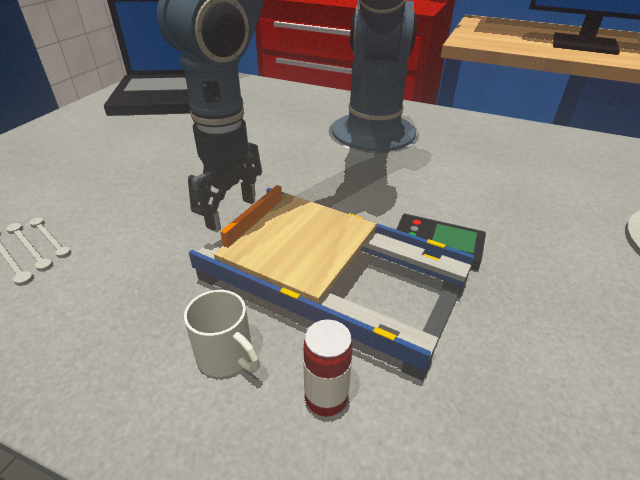

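The fingers stand clear behind the lip, with tips at about (213,222) and (248,200); nothing has been disturbed. Next I'll make slow contact.

Call:
move_arm:
  targets:
    - {"slide": [0.04, 0.3, 0], "yaw": 0}
    - {"slide": [0.06, 0.55, 0], "yaw": 0}
    - {"slide": [0.08, 0.7, 0], "yaw": 0}
    - {"slide": [0.09, 0.8, 0], "yaw": 0}
    - {"slide": [0.1, 0.9, 0], "yaw": 0}
    - {"slide": [0.11, 1.0, 0], "yaw": 0}
    - {"slide": [0.12, 1.1, 0], "yaw": 0}
    - {"slide": [0.135, 1.2, 0], "yaw": 0}
    - {"slide": [0.15, 1.3, 0], "yaw": 0}
    - {"slide": [0.16, 1.4, 0], "yaw": 0}

```text
t: 4.35
tcp_pos: [0.5422, -0.0396, 0.0514]
orientation: [[0.115, 0.993, 0.0], [0.993, -0.115, -0.001], [-0.001, 0.0, -1.0]]
contact_force: [-0.9, -3.8, 1.2]
grip_width: 0.0854
gripper_force: 1.9
```

```bash
cat >> h.py <<'E'
H=np.array([.5655,.1657]); u=np.array([.1125,.9937]); v=np.array([.9937,-.1125])
def st(img=None):
    im=eyes.read_camera("top"); 
    if img: cv2.imwrite(img,im)
    o=readout.get_obs(); w=o["tcp_pos"][:2]-H; f=o["contact_force"]
    print("t",o["t"],"tcp v,u,z",(w@v).round(4),(w@u).round(4),o["tcp_pos"][2].round(4),"F v,u,z",(f[:2]@v).round(2),(f[:2]@u).round(2),f[2].round(2),"M",o["moment"].round(2))
    # board's front (+y) edge: wood mask, inner strip between rails
    m=cv2.inRange(cv2.cvtColor(im,cv2.COLOR_BGR2HSV),(10,60,120),(24,170,255)); m=cv2.morphologyEx(m,cv2.MORPH_OPEN,np.ones((5,5)))
    n,l,s,c=cv2.connectedComponentsWithStats(m[150:380]); i=1+np.argmax(s[1:,4]); e=[]
    for r in range(200,350,4):
        x=np.flatnonzero(l[r-150]==i)
        if len(x)>20:
            w=onz("top",(x[0]-.5,r),.07)[:2]-H; e.append([w@v,w@u])
    e=np.array(e); e=e[abs(e[:,0])<.085]; k=np.polyfit(e[:,0],e[:,1],1); print("front edge u at mid (z=.070; home .090)",k[1].round(4),"yaw deg",np.degrees(k[0]).round(2),"sd",(e[:,1]-np.polyval(k,e[:,0])).std().round(4))
E
python3 -c "
from h import *
st()"
```

```text
t 4.4 tcp v,u,z 0.0 -0.2057 0.0514 F v,u,z -0.39 -3.04 0.45 M [-0.68  0.06 -0.13]
front edge u at mid (z=.070; home .090) -0.0161 yaw deg -0.07 sd 0.0004
```

In contact: about 3 N pushing force and the board square. I'll keep going.

Call:
move_arm:
  targets:
    - {"slide": [0.015, 0.13, 0], "yaw": 0}
    - {"slide": [0.03, 0.26, 0], "yaw": 0}
    - {"slide": [0.045, 0.4, 0], "yaw": 0}
    - {"slide": [0.06, 0.53, 0], "yaw": 0}
    - {"slide": [0.075, 0.66, 0], "yaw": 0}
    - {"slide": [0.09, 0.8, 0], "yaw": 0}
    - {"slide": [0.105, 0.93, 0], "yaw": 0}
    - {"slide": [0.12, 1.06, 0], "yaw": 0}
    - {"slide": [0.135, 1.2, 0], "yaw": 0}
    - {"slide": [0.15, 1.33, 0], "yaw": 0}
    - {"slide": [0.165, 1.46, 0], "yaw": 0}
    - {"slide": [0.18, 1.6, 0], "yaw": 0}

```text
t: 5.6
tcp_pos: [0.5477, 0.0091, 0.0514]
orientation: [[0.114, 0.993, 0.0], [0.993, -0.114, -0.0], [-0.0, 0.0, -1.0]]
contact_force: [-1.1, -3.8, 0.6]
grip_width: 0.0857
gripper_force: 2.1
```

```bash
python3 -c "
from h import *
st()"
```

```text
t 5.65 tcp v,u,z -0.0 -0.1566 0.0513 F v,u,z -0.06 -3.39 1.16 M [-0.68  0.03 -0.12]
front edge u at mid (z=.070; home .090) 0.0328 yaw deg 0.06 sd 0.0004
```

Call:
move_arm:
  targets:
    - {"slide": [0.015, 0.13, 0], "yaw": 0}
    - {"slide": [0.03, 0.26, 0], "yaw": 0}
    - {"slide": [0.045, 0.4, 0], "yaw": 0}
    - {"slide": [0.06, 0.53, 0], "yaw": 0}
    - {"slide": [0.075, 0.66, 0], "yaw": 0}
    - {"slide": [0.09, 0.8, 0], "yaw": 0}
    - {"slide": [0.105, 0.93, 0], "yaw": 0}
    - {"slide": [0.12, 1.06, 0], "yaw": 0}
    - {"slide": [0.13, 1.16, 0], "yaw": 0}
    - {"slide": [0.14, 1.23, 0], "yaw": 0}
    - {"slide": [0.145, 1.28, 0], "yaw": 0}

```text
t: 6.75
tcp_pos: [0.552, 0.0474, 0.0513]
orientation: [[0.114, 0.994, 0.0], [0.994, -0.114, -0.0], [-0.0, 0.0, -1.0]]
contact_force: [-1.0, -4.6, 2.0]
grip_width: 0.0856
gripper_force: 2.3
```

```bash
python3 -c "
from h import *
st()"
```

```text
t 6.8 tcp v,u,z -0.0001 -0.1189 0.0513 F v,u,z -0.46 -4.44 2.96 M [-0.69  0.04  0.04]
front edge u at mid (z=.070; home .090) 0.0712 yaw deg -0.15 sd 0.0004
```

Call:
move_arm:
  targets:
    - {"slide": [0.006, 0.05, 0], "yaw": 0}
    - {"slide": [0.011, 0.1, 0], "yaw": 0}
    - {"slide": [0.017, 0.15, 0], "yaw": 0}
    - {"slide": [0.022, 0.2, 0], "yaw": 0}
    - {"slide": [0.028, 0.25, 0], "yaw": 0}
    - {"slide": [0.034, 0.3, 0], "yaw": 0}
    - {"slide": [0.039, 0.35, 0], "yaw": 0}
    - {"slide": [0.043, 0.38, 0], "yaw": 0}

```text
t: 7.6
tcp_pos: [0.5533, 0.0589, 0.0513]
orientation: [[0.114, 0.994, 0.0], [0.994, -0.114, 0.0], [0.0, 0.0, -1.0]]
contact_force: [-0.6, -5.4, 2.8]
grip_width: 0.085
gripper_force: 2.3
```

```bash
python3 -c "
from h import *
st()"
```

```text
t 7.65 tcp v,u,z -0.0001 -0.1073 0.0513 F v,u,z -0.65 -3.36 1.6 M [-0.74  0.06 -0.01]
front edge u at mid (z=.070; home .090) 0.0826 yaw deg -0.13 sd 0.0004
```

Call:
move_arm:
  targets:
    - {"slide": [0.003, 0.03, 0], "yaw": 0}
    - {"slide": [0.007, 0.06, 0], "yaw": 0}
    - {"slide": [0.01, 0.09, 0], "yaw": 0}
    - {"slide": [0.013, 0.12, 0], "yaw": 0}

```text
t: 8.05
tcp_pos: [0.5535, 0.0631, 0.0511]
orientation: [[0.113, 0.994, -0.0], [0.994, -0.113, 0.001], [0.001, -0.001, -1.0]]
contact_force: [-0.6, -3.3, 1.0]
grip_width: 0.0854
gripper_force: 2.0
```

```bash
python3 -c "
from h import *
st()"
```

```text
t 8.1 tcp v,u,z -0.0004 -0.1032 0.0511 F v,u,z -0.38 -2.66 0.19 M [-0.48  0.03 -0.06]
front edge u at mid (z=.070; home .090) 0.0849 yaw deg 0.15 sd 0.0004
```

```bash
python3 -c "
from h import *
st('pics/top2.png')
im=eyes.read_camera('scene'); cv2.imwrite('pics/scene2.png',im)
cv2.imwrite('pics/sc2.png',cv2.resize(im[170:390,180:500],None,fx=2.5,fy=2.5,interpolation=cv2.INTER_CUBIC))"
```

```text
t 8.15 tcp v,u,z -0.0004 -0.1032 0.0512 F v,u,z 0.94 -1.8 0.81 M [-0.35 -0.01 -0.03]
front edge u at mid (z=.070; home .090) 0.085 yaw deg 0.08 sd 0.0004
```

View pics/sc2.png

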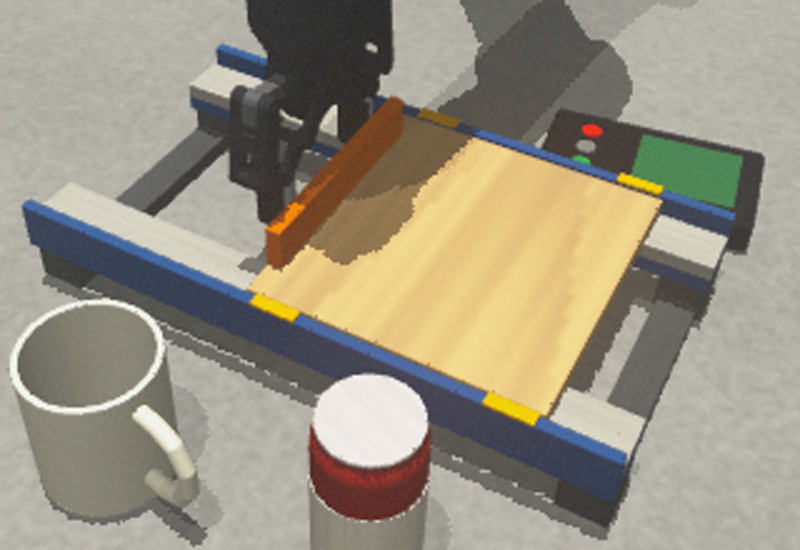

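View pics/top2.png

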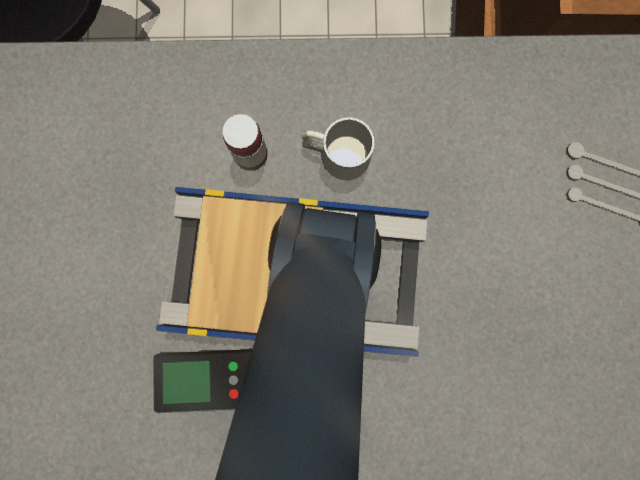

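The board's top now looks flush with the guide-wall tops and level, with its front corners at crop (549,417) and (662,198), so it has dropped. I'll back straight off.

Call:
move_arm:
  targets:
    - {"slide": [-0.01, -0.1, 0], "yaw": 0}
    - {"slide": [-0.03, -0.3, 0], "yaw": 0}
    - {"slide": [-0.07, -0.6, 0], "yaw": 0}
    - {"slide": [-0.12, -1.1, 0], "yaw": 0}
    - {"slide": [-0.2, -1.8, 0], "yaw": 0}
    - {"slide": [-0.25, -2.2, 0], "yaw": 0}
    - {"slide": [-0.25, -2.2, 0], "yaw": 0}
    - {"slide": [-0.25, -2.2, 1], "yaw": 0}
    - {"slide": [-0.25, -2.2, 2.2], "yaw": 0}
    - {"slide": [-0.25, -2.2, 3.6], "yaw": 0}
    - {"slide": [-0.25, -2.2, 5], "yaw": 0}
    - {"slide": [-0.25, -2.2, 6], "yaw": 0}

```text
t: 9.4
tcp_pos: [0.547, -0.0031, 0.2342]
orientation: [[0.113, 0.994, 0.003], [0.994, -0.113, 0.001], [0.001, 0.003, -1.0]]
contact_force: [0.1, 0.0, -0.3]
grip_width: 0.0854
gripper_force: 0.0
```

Call:
move_arm:
  targets:
    - {"slide": [0, -1, 0.5], "yaw": 0}
    - {"slide": [0, -2, 1], "yaw": 0}
    - {"slide": [0, -3, 1], "yaw": 0}
    - {"slide": [0, -4, 1], "yaw": 0}
    - {"slide": [0, -5, 1], "yaw": 0}
    - {"slide": [0, -5.5, 1], "yaw": 0}
    - {"slide": [0, -5.5, 1], "yaw": 0}
    - {"slide": [0, -5.5, 1], "yaw": 0}

```text
t: 10.2
tcp_pos: [0.5464, -0.1676, 0.2611]
orientation: [[0.113, 0.994, -0.0], [0.994, -0.113, 0.001], [0.001, -0.0, -1.0]]
contact_force: [0.3, 0.6, 0.0]
grip_width: 0.0855
gripper_force: 0.0
```

```bash
python3 -c "
from h import *
st('pics/top3.png')
im=eyes.read_camera('scene'); cv2.imwrite('pics/scene3.png',im)
t=cv2.imread('pics/top3.png')
a=cv2.resize(t[170:370,150:440],(580,400)); b=cv2.resize(im[170:350,190:480],(580,360)); b=cv2.copyMakeBorder(b,0,0,0,0,0)
cv2.imwrite('pics/c3.png',cv2.resize(np.vstack([a,b]),None,fx=.78,fy=.78))
# orange lip: top of lip z via both views
for n,i in(('scene',im),('top',t)):
    for c,s,bx in blobs(i,(3,150,60),(17,255,255),60):
        if 150<s[1]<400: print(n,s,bx.tolist(),[((onz(n,p,.09)[:2]-H)@u).round(4) for p in bx])
"
```

```text
t 10.25 tcp v,u,z 0.0185 -0.3327 0.2611 F v,u,z 0.05 -0.05 -0.08 M [ 0.06 -0.02 -0.  ]
front edge u at mid (z=.070; home .090) 0.0849 yaw deg 0.15 sd 0.0004
scene [ 286  209   55   68 1090] [[279, 267], [336, 206], [347, 216], [290, 277]] [np.float64(-0.0929), np.float64(-0.0939), np.float64(-0.0661), np.float64(-0.0694)]
top [304 218  18 106 741] [[303, 322], [314, 217], [321, 218], [310, 323]] [np.float64(-0.0816), np.float64(-0.0821), np.float64(-0.0922), np.float64(-0.0914)]
```

View pics/c3.png

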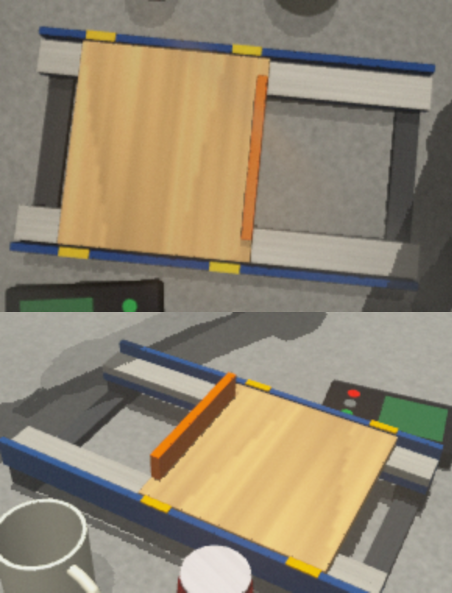

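The board sits flush, level and square, with its lip at u ≈ -92 mm at the dropped height in both views. The hand is clear and the mug, can and tester haven't moved, so I'll hand in.

```bash
python3 -c "
from bench import workorder
print(workorder.finish_job())"
```

```text
the job is handed in; nothing more can be done
None
```

The board was pushed along its rails until it dropped level into the notches, about 2–3 mm short of the exact home point and within the 4 mm play. Nothing else moved, the hand ended clear, and the job is handed in at about 10 s.

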